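# Dock the optical power meter so that it holds the dock's sensing plunger in

## Task

Put the optical power meter into the mouth of its charging dock, plain end first with its socket end left facing out, and push it gently along the channel from behind until the spring catch snaps out behind it and the meter, let go, keeps the sensing plunger pressed in. The stop is clamped at a different depth each time, so feel for the end of the travel and do not ram it; leave the cleaning cassette, sleeve vial and screwdriver where they are.

Things in the scene. Friction and masses are not known exactly. Their poses are not given: they have to be found in the camera images.
- power_meter: Yellow and black handheld optical meter lying face up. Solid body 150 long x 66 wide x 30 mm high (bumpers look up to 70 mm wide), 0.2 to 0.4 kg. Origin: underside, on the centre line; x along its length, y across, z up. Plain end at x = -80 mm, flat socket end at x = +70 mm with one 15 mm round stub, 10 mm long, at its middle 12 mm up. Grip it across its waist at the origin.
- meter_sockets (a point): Middle of the meter's flat socket end: 70 mm from the meter's origin along its +x, 16 mm above its underside. Push on this end, beside the stub or on both sides of it.
- dock: Charging dock, screwed down. Origin: on the table, on the channel's centre line; +x is the way in. Base plate x = -225 to 150 mm, 110 wide, 10 thick; its top is the channel floor. Walls 28 mm high above it, 8 thick, 71 mm apart from x = -105 mm on. A bridge spans x = 20 to 50 mm, underside 45 mm above the floor. A hidden offset d (-10 to +10 mm along x) shifts plunger, catch and end stop.
- dock_mouth (a point): Middle of the flared mouth, on the channel floor (10 mm above the table) at dock x = -145 mm, on the centre line; about 100 mm clear width here, narrowing to 71 mm at dock x = -105 mm.
- plunger (a joint): Travel (m) of the sensing plunger, a 13 mm steel pin 9 mm out of the black sensor head, 12 mm to the -y side, 16 mm above the floor. 0 = out, grows as pushed in. Spring 1.2 N out, 4.8 N at 9 mm. The caught meter holds it about 6 mm in; at 9 mm the meter meets the hard end stop (dock x = 83 mm + d).
- catch (a joint): Travel (m) of the spring catch, a steel tongue in the +y wall, sloping toward the mouth, square back at dock x = -70 mm + d. 0 = out (9 mm into the channel; spring 1.3 N). The passing meter presses it 4 to 9 mm back (2 to 3.5 N); it springs out behind the socket end 3 mm before the end stop. Pushing the meter takes 1 to 3 N at first, 5 to 8 N on the plunger, then rises steeply at the stop: go slowly there.
- cassette: Bystander: blue and white connector cleaning cassette, 66 x 105 x 34 mm, origin on its underside.
- vial: Bystander: clear tube of splice sleeves with a blue cap standing upright, 30 mm wide, 75 mm high, origin at the middle of its foot.
- driver: Bystander: screwdriver with a yellow handle lying on the table, 148 mm long along its x, origin on its underside.
Mind the look-alikes: they are no part of the job. There is more than one size of the power_meter; the job needs the larger.

How it is judged:
By the outcome, as a careful person would: the job done as asked, in the order asked, and still so for the second after the job is handed in, with the robot touching nothing.
It also fails if it takes over 54 s, if anything falls off the work surface, if the arm or the gripper's body presses on something with over 40 N, if the wrist force passes 120 N, or if a joint passes its speed limit or range.

## Robot

A 6-joint arm with a two-finger parallel gripper is mounted at the origin on a cart in front of the work surface, level with it; the furniture and walls round the work are solid. World frame = base frame: x ahead of the robot, y to its left, z up, the work surface at z = 0. Lengths are in m, angles in rad, forces in N, time in s.
With the tool pointing down it reaches from about 0.35 to 0.975 m from the base axis. Payload 4.9 kg.
Tool frame: the origin (TCP) lies midway between the tips of the shut fingers; the grasp point (between the pads) lies 19 mm behind it (manip.hold_point_z is the distance from the TCP to the grasp point, in m); z points along the fingers, y is the line along which they close (so a half turn about z gives the same grasp; the last joint's range is limited). The gripper opens to 85 mm and grips with 20 to 120 N. Pads are 22 mm wide; open, the fingers measure 114 mm over their backs; the gripper's body (76 mm by 85 mm) begins 54 mm behind the grasp point. The pads swing forward as they close: fully open they stand 13 mm farther back than shut.
Start: joints at [-1.308, 0.053, 1.613, -0, 1.476, -0.119], TCP at [0.233, -0.58, 0.231] pointing down, gripper open.
Joint ranges: [-3.01, 3.01], [-1.01, 2.22], [0.06, 2.58], [-1.02, 4.17], [0.09, 2.62], [-3.14, 3.14]. Speed limits (rad/s): [2.57, 2.57, 3.14, 3.14, 3.14, 3.14].

## Interface

Orientations are given as a unit quaternion [w, x, y, z].
In Python, from plant import manip gives the robot as it stands. The module is installed in compiled form; this text tells all that it offers.
- The arm moves only by the shell command python3 -m jog 'ROWS' [OPENING]. ROWS is JSON, one flat list of numbers, 6 for each row, row after row: the shift along the tool's x, y, z in units of 0.1 m (1.0 is 0.1 m), then the turn, a rotation vector about the tool's x, y, z in units of 180 degrees (1.0 is 180 degrees). A call has 1 to 8 rows; each row is the pose to reach, as a shift and turn from the pose commanded when the call began, along the tool's axes at that moment, turning the shorter way round; what a row does not reach only later rows make up. A row lasts 1/8 s, in which the tool goes at most 62.5 mm and 10.7 degrees, less where a joint would pass 70% of its speed; a pose out of reach is approached as far as the arm can. A call with a number of a shift or a turn outside -1 to 1 is refused whole. A call with a gripper value outside its range is refused whole. OPENING is the finger opening in mm, from 0 to 85.4, set as the call begins (- or left out, the last holds). The fingers move at their own pace and stop on an object; the grip force is fixed at half the most. Time passes only in rows, so rows that repeat a pose let the fingers close. It gives the time, the measured TCP pose, the force, the opening and the grip force at its end, in the units of the state.
- manip.state(): the state, without advancing time (a new reading comes with each control period).
- manip.grab_frame(name): name is "scene" or "top" or "wrist"; returns a dict with "img" (420x560x3 uint8, blue, green, red), "z_map" (420x560 float32, m along the optical axis (not along the pixel's ray), 0 where there is no reading), "fx", "fy", "cx", "cy" (pixels), "xyz" and "attitude" of the camera in the world; the wrist camera has in their place "T_tool_cam" (4x4, takes a point from camera to tool coordinates, whose origin is the TCP and whose axes are the flange's). Camera axes: x right, y up, looking along -z (the intrinsics and any distortion apply to the point x, -y, -z); pixel columns grow to the right and rows downward; lengths in m; the calibration is good to about 2 mm. The wrist camera is an equidistant fisheye: a pixel r from the principal point sees the ray r / f radians off the axis. A picture is of the moment at which its call begins: read the wrist's pose just before it.
- manip.job_done(): hands the job in; it is judged then, once.
The state is a dict: "time": time; "joint_pos": joint angles; "joint_vel": joint speeds; "joint_efforts": joint torques, N m; "tool_pos": TCP position; "tool_rot": TCP orientation; "contact_force": force on the tool from outside, world axes, zero at the start; "ft_torque": the same for the moment, N m; "gripper_width": opening from 0.0 (shut) to 1.0 (fully open); "grasp_force": force on a finger pad.
Only numpy, scipy, OpenCV 4.12 (cv2) and the standard library are available. Lean on these libraries where they do the work, as an engineer would, in place of code of your own. Each camera call takes 0.05 s, during which the arm holds its last target. There are 200 camera calls.

## Working session

There is one attempt and no reset: what is moved stays moved. The work goes in short steps, Python scripts to look and compute and a shell command to move; the robot and the scene stay as the last step left them, time stands still between calls to the robot, and variables do not carry over. Pictures are saved under pics/ and viewed, at most 10 in all, crops included, and the job is handed in when it is done.

```bash
mkdir -p pics; cat > h.py <<'E'
import numpy as np, cv2, pickle
from scipy.spatial.transform import Rotation as R
def rot(q): return R.from_quat([q[1],q[2],q[3],q[0]])
def pts(f):
    """world xyz map from depth (scene/top)"""
    v,u=np.mgrid[0:420,0:560]; z=f["z_map"]
    c=np.stack([(u-f["cx"])/f["fx"]*z,-(v-f["cy"])/f["fy"]*z,-z],-1)
    return c@rot(f["attitude"]).as_matrix().T+np.array(f["xyz"])
E
python3 - <<'E'
from h import *
from plant import manip
for n in("scene","top"):
    f=manip.grab_frame(n); pickle.dump(f,open(n+".pkl","wb")); cv2.imwrite(f"pics/{n}.png",f["img"])
    print(n,{k:v for k,v in f.items() if k not in("img","z_map")})
s=manip.state();print(s)
print(manip.hold_point_z)
E
```

```text
scene {'fx': 412.1485401425296, 'fy': 412.1485401425296, 'cx': 281.5463857925756, 'cy': 205.5552397739348, 'xyz': array([0.01061194, 0.84398227, 0.82899948]), 'attitude': array([-0.28100747, -0.14390701,  0.40679474,  0.8572302 ])}
top {'fx': 427.72956355017317, 'fy': 427.72956355017317, 'cx': 272.6525113477026, 'cy': 207.90442538439774, 'xyz': array([0.48794671, 0.05825013, 1.1984169 ]), 'attitude': array([-0.69571003, -0.03483548,  0.04631263,  0.71598127])}
{'time': 0.1, 'joint_pos': array([-1.30797452e+00,  5.33037390e-02,  1.61417211e+00,  9.33133856e-07,
        1.47600199e+00, -1.19017597e-01]), 'joint_vel': array([-0.00081353, -0.00138838, -0.00067109, -0.00022283, -0.00040221,
       -0.00115906]), 'joint_efforts': array([ 4.49113586e-04, -3.94904172e+01, -3.71362674e+01, -1.58910980e-04,
        3.84447689e-03, -2.40345930e-07]), 'tool_pos': array([ 0.23273362, -0.57943684,  0.23016875]), 'tool_rot': array([-9.40191802e-04,  9.81829698e-01,  1.89761839e-01, -6.72528765e-05]), 'contact_force': array([-0.07503062,  0.1828335 , -0.18681247]), 'ft_torque': array([-0.00996539, -0.02719862,  0.01492307]), 'grasp_force': 0.0, 'gripper_width': 0.999585225748315}
0.0187
```

View pics/top.png

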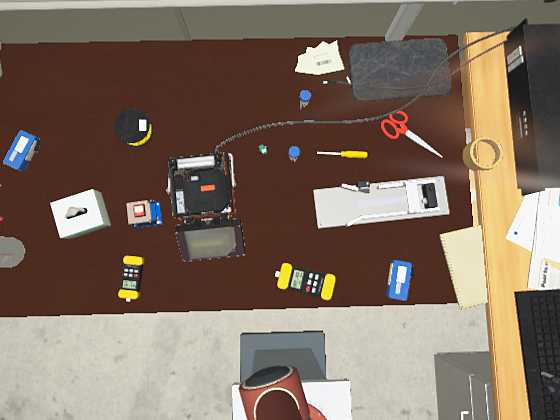

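View pics/scene.png

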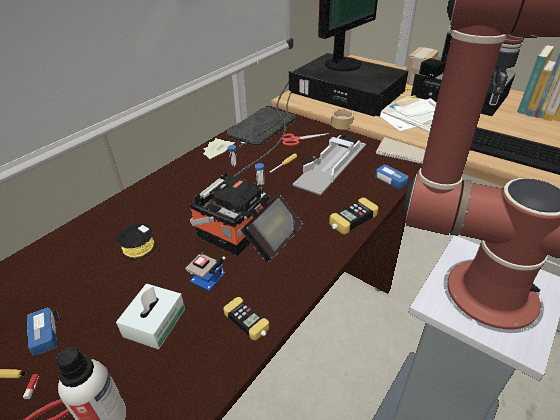

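The top view shows two yellow and black meters, A at (306,281) and B at (131,277). A looks larger. The dock is at (382,202), with its sensor head at the right near (430,195) and its mouth at the left. I'll measure both meters and confirm with an enlarged crop.

```bash
python3 - <<'E'
from h import *
f=pickle.load(open("top.pkl","rb")); P=pts(f); im=f["img"]
hsv=cv2.cvtColor(im,cv2.COLOR_BGR2HSV)
for n,(u0,v0,u1,v1) in dict(A=(265,250,350,310),B=(105,245,160,310)).items():
    p=P[v0:v1,u0:u1]; m=(p[...,2]>.012)&(p[...,2]<.06)
    q=p[m]; r=cv2.minAreaRect(q[:,:2].astype(np.float32)); print(n,r,np.percentile(q[:,2],[5,50,95]))
    y=cv2.inRange(hsv[v0:v1,u0:u1],(20,120,120),(35,255,255))
    k,l,st,c=cv2.connectedComponentsWithStats(y)
    for i in range(1,k):
        if st[i,4]>25: print(' yellow',st[i,4],c[i]+[u0,v0],p[l==i].mean(0))
u0,v0,u1,v1=305,165,460,240
p=P[v0:v1,u0:u1]; m=(p[...,2]>.004)&(p[...,2]<.12)
k,l,st,c=cv2.connectedComponentsWithStats(m.astype(np.uint8)); i=1+st[1:,4].argmax()
q=p[l==i]; r=cv2.minAreaRect(q[:,:2].astype(np.float32)); print('dock',r,cv2.boxPoints(r))
for lo,hi in((.03,.045),(.05,.12)):
    g=q[(q[:,2]>lo)&(q[:,2]<hi)]; print(lo,len(g),g.min(0),g.max(0))
a=cv2.resize(im[160:310,260:460],(800,600),interpolation=cv2.INTER_CUBIC); cv2.imwrite("pics/c1.png",a)
E
```

```text
A ((0.4237678050994873, -0.04154875874519348), (0.1608569473028183, 0.06960418820381165), 74.43243408203125) [0.02533296 0.03034035 0.03443063]
 yellow 284 [284.21126761 275.61971831] [0.43766986 0.01171476 0.03464049]
 yellow 285 [327.90175439 286.52280702] [ 0.4048068  -0.10558202  0.02925568]
B ((0.44367796182632446, 0.4286419451236725), (0.05290514603257179, 0.12064901739358902), 81.94536590576172) [0.01732913 0.02287149 0.02670939]
 yellow 173 [132.95375723 260.15028902] [0.49106297 0.42054103 0.02304169]
 yellow 171 [128.06432749 293.77777778] [0.40151193 0.4331649  0.02230994]
dock ((0.6419805288314819, -0.26903462409973145), (0.12726011872291565, 0.37961214780807495), 4.890692710876465) [[ 0.5624002  -0.08534439]
 [ 0.5947641  -0.46357444]
 [ 0.72156084 -0.45272487]
 [ 0.68919694 -0.07449481]]
0.03 785 [ 0.56915715 -0.42124307  0.03005375] [ 0.69278981 -0.15504016  0.04490767]
0.05 382 [ 0.59759571 -0.40096124  0.0519294 ] [ 0.68476064 -0.3215445   0.06630349]
```

View pics/c1.png

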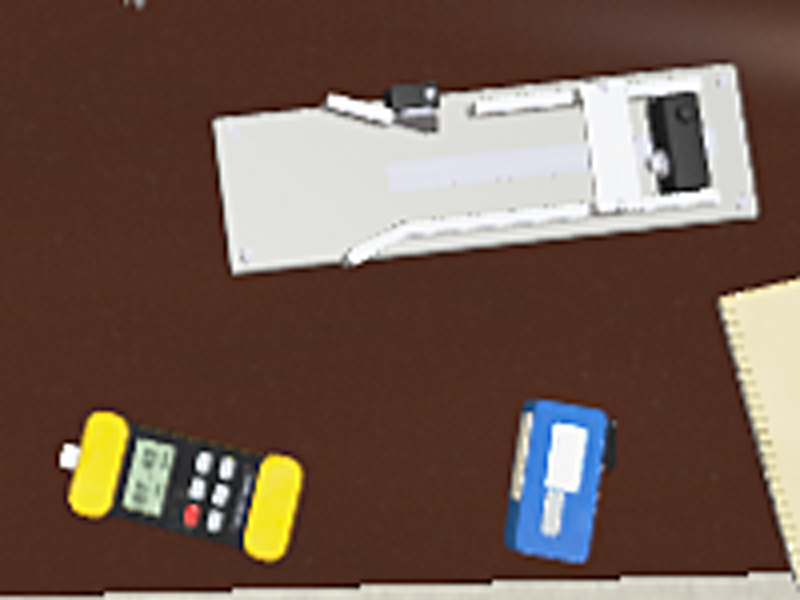

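A (crop 185,485) measures 160 x 70 x 30 mm including its stub, so it is the larger meter. B is 120 x 53 mm. A's stub points left (+y), so its plain end already faces the dock's way. The catch is on the far wall at crop (415,105), the bridge at (610,145) and the sensor head at (680,145).

I'm moving over meter A now.

```bash
python3 -m jog '[0.9,-1,0,0,0,0,0.9,-1,0,0,0,0,0.9,-1,0,0,0,0]'; python3 -m jog '[0.9,-1,0,0,0,0,0.9,-1,0,0,0,0,0.9,-1,0,0,0,0]';python3 -m jog '[0.9,-1,0,0,0,0,0.9,-1,0,0,0,0,0.9,-1,0,0,0,0]'
python3 -m jog '[0.9,-1,0,0,0,-0.292,0.9,-1,0,0,0,-0.292,0.9,-1,0,0,0,-0.292,0.9,-1,0,0,0,-0.292,0.9,-1,0,0,0,-0.292,0.9,-1,0,0,0,-0.292]'
cat >> h.py <<'E'
def tool(s):
    r=rot(s["tool_rot"]).as_matrix(); return np.array(s["tool_pos"]),r
def todock(s,xy,yaw,z):
    """print shift in tool axes (0.1 m units) and turn (180deg units) to world target xy, tool-x yaw deg, z"""
    p,r=tool(s); y=np.degrees(np.arctan2(r[1,0],r[0,0])); d=np.array([*xy,z])-p
    print('t',s["time"],'p',p.round(4),'yaw',y.round(2),'tilt',r[:,2].round(3),'shift',(d@r*10).round(3),'turn',(-((yaw-y+180)%360-180)/180).round(4),'F',np.round(s["contact_force"],2))
E
python3 - <<'E'
from h import *
from plant import manip
s=manip.state(); todock(s,(.4238,-.0415),74.4,.15); print(s["joint_pos"].round(2))
E
```

```text
time: 0.48
tool_pos: [0.2799, -0.4506, 0.2303]
tool_rot: [-0.001, 0.982, 0.191, -0.0]
contact_force: [-0.2, 0.2, 0.4]
gripper_width: 1.001
grasp_force: 0.0
time: 0.85
tool_pos: [0.3261, -0.3253, 0.2312]
tool_rot: [0.0, 0.982, 0.191, 0.0]
contact_force: [-0.2, -0.3, 0.1]
gripper_width: 1.001
grasp_force: 0.0
time: 1.23
tool_pos: [0.3725, -0.1995, 0.2314]
tool_rot: [0.0, 0.981, 0.191, 0.0]
contact_force: [0.2, -0.5, -0.1]
gripper_width: 0.997
grasp_force: 0.0
time: 1.98
tool_pos: [0.4182, -0.076, 0.2313]
tool_rot: [0.0, 0.797, 0.603, -0.0]
contact_force: [-0.2, -0.1, 0.3]
gripper_width: 1.002
grasp_force: 0.0
t 1.975 p [ 0.4182 -0.076   0.2313] yaw 74.22 tilt [-0.    -0.001 -1.   ] shift [ 0.347 -0.04   0.813] turn -0.001 F [-0.2  -0.1   0.35]
[-0.35 -0.46  2.05 -0.    1.55 -0.08]
```

```bash
python3 -m jog '[0.35,-0.04,0.5,0,0,0,0.35,-0.04,0.5,0,0,0,0.35,-0.04,0.5,0,0,0]'
cat >> h.py <<'E'
def wpts(f,s):
    """world xyz map from the wrist fisheye depth"""
    p,r=tool(s); v,u=np.mgrid[0:420,0:560]; a=(u-f["cx"])/f["fx"]; b=(v-f["cy"])/f["fy"]
    th=np.hypot(a,b); k=np.where(th>1e-9,np.tan(np.minimum(th,1.4))/np.maximum(th,1e-9),1); z=f["z_map"]
    c=np.stack([a*k*z,-b*k*z,-z],-1); T=np.array(f["T_tool_cam"])
    return (c@T[:3,:3].T+T[:3,3])@r.T+p
E
python3 - <<'E'
from h import *
from plant import manip
s=manip.state(); f=manip.grab_frame("wrist"); pickle.dump((s,f),open("w1.pkl","wb")); cv2.imwrite("pics/w1.png",f["img"])
print(f["T_tool_cam"].round(3)); P=wpts(f,s); im=f["img"]; hsv=cv2.cvtColor(im,cv2.COLOR_BGR2HSV)
near=np.hypot(P[...,0]-.4238,P[...,1]+.0415)<.13
print('table z',np.median(P[...,2][near&(P[...,2]<.012)&(f["z_map"]>0)]))
m=near&(P[...,2]>.012)&(P[...,2]<.045)&(f["z_map"]>0)
k,l,st,c=cv2.connectedComponentsWithStats(m.astype(np.uint8)); i=1+st[1:,4].argmax()
q=P[l==i]; print(st[i],cv2.minAreaRect(q[:,:2].astype(np.float32)),np.percentile(q[:,2],[5,50,95]))
y=cv2.inRange(hsv,(20,120,100),(35,255,255))*near.astype(np.uint8)
k,l,st,c=cv2.connectedComponentsWithStats(y)
for i in range(1,k):
    if st[i,4]>100: print('yellow',st[i,4],c[i].round(),P[l==i].mean(0))
E
```

```text
time: 2.35
tool_pos: [0.4239, -0.0408, 0.182]
tool_rot: [0.001, 0.797, 0.604, 0.0]
contact_force: [0.6, -0.9, 0.7]
gripper_width: 1.001
grasp_force: 0.0
[[-0.     0.965  0.263  0.066]
 [ 1.    -0.     0.001 -0.001]
 [ 0.001  0.263 -0.965 -0.142]
 [ 0.     0.     0.     1.   ]]
table z -0.0007103325014446993
[  245   115    77   164 10552] ((0.42213815450668335, -0.04330550134181976), (0.1593972146511078, 0.06939376145601273), 74.46412658691406) [0.02694523 0.02920265 0.03156924]
yellow 2319 [283. 142.] [0.43692539 0.00992677 0.03174142]
yellow 1756 [283. 265.] [ 0.40491017 -0.10497467  0.0316463 ]
```

View pics/w1.png

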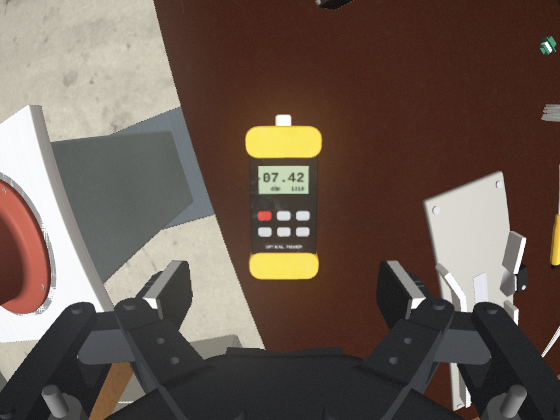

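The wrist view shows the meter centred at (283,203), stub up, with the fingers straddling it. The pose agrees with the top view. I'm descending and gripping.

```bash
python3 -m jog '[-0.029,-0.011,1,0,0,0,-0.029,-0.011,1,0,0,0,-0.029,-0.011,1,0,0,0]'; python3 -m jog '[0,0,0.4,0,0,0,0,0,0.6,0,0,0,0,0,0.76,0,0,0,0,0,0.76,0,0,0]'; python3 -m jog '[0,0,0,0,0,0,0,0,0,0,0,0,0,0,0,0,0,0,0,0,0,0,0,0,0,0,0,0,0,0,0,0,0,0,0,0]' 40
```

```text
time: 2.78
tool_pos: [0.4202, -0.0428, 0.0799]
tool_rot: [-0.002, 0.797, 0.604, -0.001]
contact_force: [-0.2, -0.0, 0.2]
gripper_width: 0.991
grasp_force: 0.0
time: 3.28
tool_pos: [0.4223, -0.0428, 0.006]
tool_rot: [0.0, 0.797, 0.605, 0.0]
contact_force: [0.1, -0.1, 0.4]
gripper_width: 0.999
grasp_force: 0.0
time: 4.03
tool_pos: [0.4234, -0.0429, 0.0074]
tool_rot: [0.001, 0.796, 0.605, 0.001]
contact_force: [-0.2, 0.3, 6.2]
gripper_width: 0.756
grasp_force: 68.7
```

```bash
python3 -m jog '[0,0,-0.3,0,0,0,0,0,-0.6,0,0,0,0,0,-1,0,0,0]'; python3 -m jog '[-0.1,0.4,0,0,0,0,-0.1,0.7,0,0,0,0,-0.1,1,0,0,0,0]'; python3 -m jog '[-0.11,0.4,0,0,0,-0.04,-0.11,0.8,0,0,0,-0.08,-0.11,1,0,0,0,-0.114,-0.11,1,0,0,0,-0.114]'
python3 - <<'E'
from h import *
from plant import manip
s=manip.state(); f=manip.grab_frame("wrist"); pickle.dump((s,f),open("w2.pkl","wb")); cv2.imwrite("pics/w2.png",f["img"])
todock(s,(.6206,-.1205),94.9,.05)
E
```

```text
time: 4.4
tool_pos: [0.4202, -0.0419, 0.105]
tool_rot: [-0.001, 0.796, 0.605, -0.001]
contact_force: [0.2, -0.1, -3.8]
gripper_width: 0.753
grasp_force: 68.3
time: 4.78
tool_pos: [0.5157, -0.079, 0.1051]
tool_rot: [-0.0, 0.796, 0.605, -0.0]
contact_force: [-0.2, -0.1, -2.6]
gripper_width: 0.757
grasp_force: 68.4
time: 5.28
tool_pos: [0.609, -0.1164, 0.1047]
tool_rot: [-0.0, 0.676, 0.737, -0.0]
contact_force: [-1.1, 0.3, -3.4]
gripper_width: 0.754
grasp_force: 68.4
t 5.275 p [ 0.609  -0.1164  0.1047] yaw 94.89 tilt [-0.001  0.    -1.   ] shift [-0.051  0.113  0.547] turn -0.0 F [-1.1   0.29 -3.4 ]
```

View pics/w2.png

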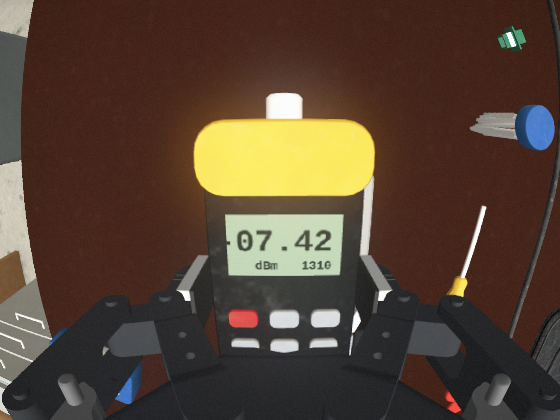

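The held meter hides the dock from the wrist camera. I'll refine the dock's line from the stored views, using the plate edges and wall tops.

```bash
python3 - <<'E'
from h import *
f=pickle.load(open("top.pkl","rb")); s,w=pickle.load(open("w1.pkl","rb"))
e=np.array([.0853,-.9964]); n=np.array([.9964,.0853]); D=np.array([.6172,-.0806])+.225*e
for nm,P,z in(("top",pts(f),f["z_map"]),("w1",wpts(w,s),w["z_map"])):
    q=P[z>0]; a=(q[:,:2]-D)@e; b=(q[:,:2]-D)@n
    for t,c in(("plate",(q[:,2]>.004)&(q[:,2]<.018)&(abs(b)<.07)&(a>-.24)&(a<-.12)),("wall",(q[:,2]>.032)&(q[:,2]<.044)&(abs(b)<.06)&(a>-.1)&(a<.01))):
        A,B=a[c],b[c]
        if len(A)<40: print(nm,t,len(A)); continue
        print(nm,t,len(A),'a',np.percentile(A,[1,99]).round(4),'z',np.median(q[c,2]).round(4))
        for lo in np.linspace(A.min(),A.max(),7)[:-1]:
            k=(A>=lo)&(A<lo+(A.max()-A.min())/6); bb=B[k]
            if k.sum()>5: print('  ',round(lo,3),'b',np.percentile(bb,[2,98]).round(4), 'neg',np.round([bb[bb<0].min(initial=0),bb[bb<0].max(initial=-1)],4),'pos',np.round([bb[bb>0].min(initial=1),bb[bb>0].max(initial=0)],4))
E
```

```text
top plate 1424 a [-0.2297 -0.1209] z 0.0099
   -0.24 b [-0.0612  0.057 ] neg [-0.0682 -0.0014] pos [0.0008 0.0649]
   -0.22 b [-0.0504  0.0563] neg [-0.067  -0.0001] pos [0.0001 0.0654]
   -0.2 b [-0.05    0.0564] neg [-0.0516 -0.0001] pos [0.0002 0.0686]
   -0.18 b [-0.0509  0.0554] neg [-0.0673 -0.0003] pos [0.0002 0.0582]
   -0.16 b [-0.049   0.0552] neg [-0.0518 -0.0004] pos [0.0001 0.0614]
   -0.14 b [-0.0518  0.0487] neg [-0.0682 -0.0004] pos [0.     0.0693]
top wall 272 a [-0.0988  0.0093] z 0.037
   -0.1 b [-0.0401  0.0589] neg [-0.0403 -0.033 ] pos [0.0324 0.0598]
   -0.081 b [-0.0398  0.0595] neg [-0.0405 -0.0327] pos [0.0311 0.0596]
   -0.063 b [-0.0407  0.0436] neg [-0.0409 -0.0329] pos [0.0396 0.045 ]
   -0.045 b [-0.0408  0.0459] neg [-0.0411 -0.0339] pos [0.0378 0.0463]
   -0.027 b [-0.0407  0.0453] neg [-0.041  -0.0328] pos [0.0374 0.0453]
   -0.008 b [-0.0408  0.0456] neg [-0.041  -0.0333] pos [0.0382 0.0458]
w1 plate 6420 a [-0.2218 -0.1214] z 0.0091
   -0.223 b [-0.0524  0.0523] neg [-0.0537 -0.    ] pos [0.     0.0555]
   -0.206 b [-0.0528  0.0525] neg [-0.0541 -0.    ] pos [0.     0.0562]
   -0.189 b [-0.0528  0.0525] neg [-0.0544 -0.    ] pos [0.0001 0.0557]
   -0.171 b [-0.0531  0.0521] neg [-0.0544 -0.0005] pos [0.     0.0548]
   -0.154 b [-0.054  0.053] neg [-0.0575 -0.0001] pos [0.0003 0.0582]
   -0.137 b [-0.0529  0.0479] neg [-0.056  -0.0002] pos [0.0002 0.0509]
w1 wall 507 a [-0.0998 -0.0218] z 0.035
   -0.1 b [-0.0426  0.0588] neg [-0.0429 -0.0344] pos [0.0318 0.0592]
   -0.086 b [-0.0386  0.0588] neg [-0.0428 -0.0354] pos [0.0278 0.0593]
   -0.072 b [0.0286 0.0587] neg [ 0. -1.] pos [0.0276 0.0588]
   -0.044 b [0.0357 0.0429] neg [ 0. -1.] pos [0.0353 0.0437]
   -0.03 b [0.036  0.0426] neg [ 0. -1.] pos [0.0358 0.0426]
```

```bash
python3 -m jog '[0.05,0.12,0.3,0,0,0,0.05,0.12,0.55,0,0,0,0.05,0.12,0.7,0,0,0,0.05,0.12,0.7,0,0,0]'; python3 -m jog '[0,0,0.05,0,0,0,0,0,0.1,0,0,0,0,0,0.15,0,0,0,0,0,0.155,0,0,0,0,0,0.155,0,0,0]'
python3 - <<'E'
from h import *
from plant import manip
todock(manip.state(),(.6214-.0009,-.1204+.01),94.9,.019)
E
```

```text
time: 5.82
tool_pos: [0.6183, -0.1097, 0.0337]
tool_rot: [-0.002, 0.676, 0.737, -0.001]
contact_force: [-0.5, 0.3, -2.9]
gripper_width: 0.757
grasp_force: 68.3
time: 6.45
tool_pos: [0.6202, -0.1102, 0.0198]
tool_rot: [-0.0, 0.676, 0.737, -0.0]
contact_force: [0.5, -0.6, -3.6]
gripper_width: 0.759
grasp_force: 68.4
t 6.45 p [ 0.6202 -0.1102  0.0198] yaw 94.95 tilt [-0.  0. -1.] shift [-0.002  0.003  0.008] turn 0.0003 F [ 0.53 -0.58 -3.58]
```

```bash
python3 -m jog '[0,0,0.01,0,0,0,0,0,0.018,0,0,0,0,0,0.018,0,0,0]'; python3 -m jog '[0,0,0,0,0,0,0,0,0,0,0,0,0,0,0,0,0,0,0,0,0,0,0,0]' 85; python3 -m jog '[0,0,-0.3,0,0,0,0,0,-0.6,0,0,0,0,0,-1,0,0,0]'; python3 -m jog '[0.5,0,0,0,0,0,1,0,0,0,0,0,1,0,0,0,0,0]'
python3 - <<'E'
from h import *
from plant import manip
s=manip.state(); f=manip.grab_frame("wrist"); pickle.dump((s,f),open("w3.pkl","wb")); cv2.imwrite("pics/w3.png",f["img"])
e=np.array([.0853,-.9964]); n=np.array([.9964,.0853]); D=np.array([.6172,-.0806])+.225*e
P=wpts(f,s); z=f["z_map"]; a=(P[...,:2]-D)@e; b=(P[...,:2]-D)@n
hsv=cv2.cvtColor(f["img"],cv2.COLOR_BGR2HSV)
y=(cv2.inRange(hsv,(20,120,100),(35,255,255))>0)&(P[...,2]>.02)&(P[...,2]<.055)&(abs(b)<.06)
k,l,st,c=cv2.connectedComponentsWithStats(y.astype(np.uint8))
for i in range(1,k):
    if st[i,4]>100: print('yellow',st[i,4],c[i].round(),a[l==i].mean(),b[l==i].mean(),P[l==i][:,2].mean(), 'a',np.percentile(a[l==i],[1,99]),'b',np.percentile(b[l==i],[1,99]))
m=(z>0)&(P[...,2]>.004)&(P[...,2]<.018)&(abs(b)<.07)&(a>-.21)&(a<-.15); print('plate b',np.percentile(b[m],[1,99]))
m=(z>0)&(P[...,2]>.032)&(P[...,2]<.044)&(abs(b)<.048)&(a>-.06)&(a<.015); B=b[m]; print('walls',len(B),np.percentile(B[B<0],[2,98]) if (B<0).any() else 0,np.percentile(B[B>0],[2,98]))
todock(s,D,94.9,.1)
E
```

```text
time: 6.82
tool_pos: [0.6201, -0.1102, 0.0179]
tool_rot: [-0.0, 0.676, 0.737, -0.0]
contact_force: [-0.1, 1.7, -3.0]
gripper_width: 0.755
grasp_force: 68.4
time: 7.32
tool_pos: [0.6204, -0.1103, 0.0183]
tool_rot: [0.0, 0.676, 0.737, 0.0]
contact_force: [-0.3, 0.4, 0.1]
gripper_width: 0.996
grasp_force: 0.0
time: 7.7
tool_pos: [0.6194, -0.11, 0.1179]
tool_rot: [-0.001, 0.676, 0.737, -0.0]
contact_force: [0.2, 0.6, -0.4]
gripper_width: 0.995
grasp_force: 0.0
time: 8.07
tool_pos: [0.611, -0.0079, 0.1181]
tool_rot: [-0.0, 0.674, 0.738, 0.0]
contact_force: [0.6, 0.3, 0.1]
gripper_width: 0.996
grasp_force: 0.0
yellow 3503 [284. 277.] -0.25350842270803947 -0.0003389220532684831 0.0384974395898794 a [-0.26523572 -0.23559438] b [-0.03356127  0.03215203]
plate b [-0.05266318  0.05589501]Traceback (most recent call last):
  File "<stdin>", line 12, in <module>
    return _quantile_unchecked(
        a, q, axis, out, overwrite_input, method, keepdims, weights)
    return _ureduce(a,
                    func=_quantile_ureduce_func,
    ...<5 lines>...
                    overwrite_input=overwrite_input,
                    method=method)
    r = func(a, **kwargs)
    result = _quantile(arr,
                       quantiles=q,
    ...<2 lines>...
                       out=out,
                       weights=wgt)
    slices_having_nans = np.isnan(arr[-1, ...])
                                  ~~~^^^^^^^^^
IndexError: index -1 is out of bounds for axis 0 with size 0
```

View pics/w3.png

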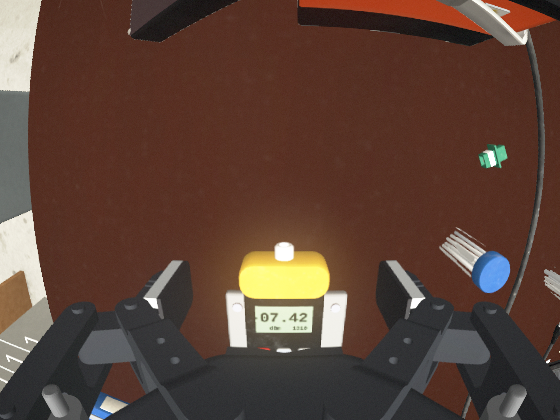

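The meter lies in the mouth, plain end first, with the stub at (284,250) and its end about 265 mm back on the dock's axis. The vial is untouched at (490,270). Next I set a 20 mm gap to straddle the stub and lower behind it.

```bash
python3 -m jog '[0,0,0,0,0,0,0,0,0,0,0,0,0,0,0.3,0,0,0,0,0,0.7,0,0,0,0,0,1,0,0,0,0,0,1,0,0,0]' 20; python3 -m jog '[-0.05,0,0.02,0,0,0,-0.1,0,0.02,0,0,0,-0.15,0,0.02,0,0,0,-0.2,0,0.02,0,0,0,-0.25,0,0.02,0,0,0,-0.25,0,0.02,0,0,0]'
python3 - <<'E'
from h import *
from plant import manip
s=manip.state(); f=manip.grab_frame("wrist"); cv2.imwrite("pics/w4.png",f["img"]); todock(s,(.6364,-.3048),94.9,.016)
E
```

```text
time: 8.88
tool_pos: [0.609, -0.0111, 0.0148]
tool_rot: [-0.003, 0.676, 0.737, -0.002]
contact_force: [0.0, 0.3, -0.4]
gripper_width: 0.232
grasp_force: 0.0
time: 9.62
tool_pos: [0.6141, -0.0358, 0.0164]
tool_rot: [0.0, 0.676, 0.737, 0.0]
contact_force: [0.1, 1.2, 1.2]
gripper_width: 0.234
grasp_force: 0.6
t 9.625 p [ 0.6141 -0.0358  0.0164] yaw 94.94 tilt [ 0.001 -0.    -1.   ] shift [-2.7   -0.01   0.005] turn 0.0002 F [0.06 1.16 1.17]
```

View pics/w4.png

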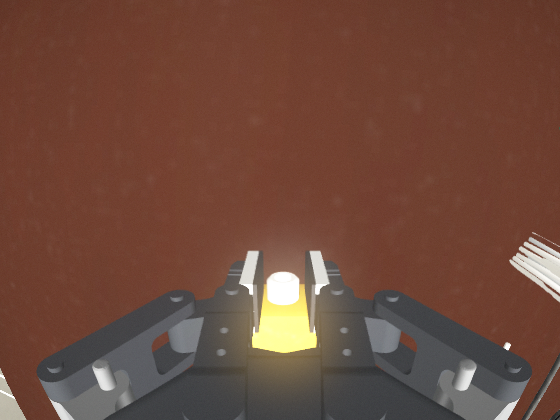

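The stub is centred between the pads at (283,288). I'm pushing along the channel and watching the force.

```bash
python3 -m jog '[-0.05,0,0,0,0,0,-0.1,0,0,0,0,0,-0.15,0,0,0,0,0,-0.2,0,0,0,0,0,-0.25,0,0,0,0,0,-0.3,0,0,0,0,0,-0.35,0,0,0,0,0,-0.4,0,0,0,0,0]'
```

```text
time: 10.68
tool_pos: [0.6171, -0.0743, 0.016]
tool_rot: [-0.001, 0.676, 0.737, 0.001]
contact_force: [0.2, 7.0, 3.4]
gripper_width: 0.235
grasp_force: 3.9
```

```bash
python3 -m jog '[-0.05,-0.005,0,0,0,0,-0.1,-0.005,0,0,0,0,-0.15,-0.005,0,0,0,0,-0.2,-0.005,0,0,0,0,-0.25,-0.005,0,0,0,0,-0.3,-0.005,0,0,0,0,-0.35,-0.005,0,0,0,0,-0.4,-0.005,0,0,0,0]'
```

```text
time: 11.68
tool_pos: [0.6203, -0.1141, 0.016]
tool_rot: [-0.001, 0.676, 0.737, 0.001]
contact_force: [0.8, 8.5, 3.5]
gripper_width: 0.237
grasp_force: 4.2
```

Force is higher than the expected 1–3 N, so I'm checking before pushing on.

```bash
python3 - <<'E'
from h import *
from plant import manip
s=manip.state(); todock(s,(.6364,-.3048),94.9,.016); print(s["ft_torque"])
f=manip.grab_frame("top"); g=manip.grab_frame("scene")
a=cv2.resize(f["img"][160:250,300:460],(800,450),interpolation=cv2.INTER_CUBIC)[:, :400]
b=cv2.resize(g["img"][110:210,270:390],(400,333),interpolation=cv2.INTER_CUBIC)
b=cv2.copyMakeBorder(b,0,117,0,0,0); cv2.imwrite("pics/c5.png",np.hstack([a,b]))
E
```

```text
t 11.675 p [ 0.6203 -0.1141  0.016 ] yaw 94.95 tilt [ 0.     0.003 -1.   ] shift [-1.913 -0.004 -0.005] turn 0.0003 F [0.8  8.51 3.48]
[ 1.32168064 -0.11366203  0.01039504]
```

View pics/c5.png

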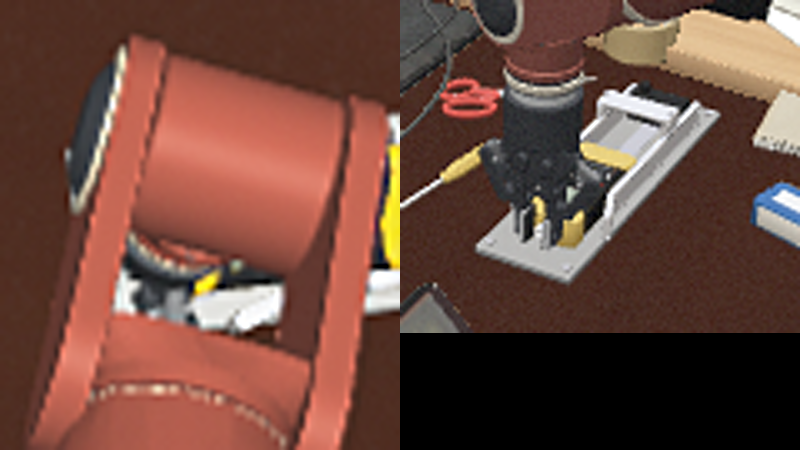

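The scene crop (right, 555,210) shows the meter lying straight in the channel with the fingers behind it. I'm continuing.

```bash
python3 -m jog '[-0.05,0,-0.01,0,0,0,-0.1,0,-0.01,0,0,0,-0.15,0,-0.01,0,0,0,-0.2,0,-0.01,0,0,0,-0.25,0,-0.01,0,0,0,-0.3,0,-0.01,0,0,0,-0.35,0,-0.01,0,0,0,-0.4,0,-0.01,0,0,0]'
```

```text
time: 12.78
tool_pos: [0.6236, -0.154, 0.0161]
tool_rot: [-0.001, 0.676, 0.737, 0.001]
contact_force: [3.9, 7.3, -0.8]
gripper_width: 0.236
grasp_force: 3.5
```

```bash
python3 -m jog '[-0.04,0,0,0,0,0,-0.08,0,0,0,0,0,-0.12,0,0,0,0,0,-0.16,0,0,0,0,0,-0.2,0,0,0,0,0,-0.24,0,0,0,0,0,-0.28,0,0,0,0,0,-0.3,0,0,0,0,0]'; python3 -c "
from h import *
from plant import manip
s=manip.state(); todock(s,(.6364,-.3048),94.9,.016)"
```

```text
time: 13.78
tool_pos: [0.6263, -0.1838, 0.0161]
tool_rot: [-0.001, 0.676, 0.737, 0.001]
contact_force: [2.8, 7.5, -0.7]
gripper_width: 0.232
grasp_force: 3.7
t 13.775 p [ 0.6263 -0.1838  0.0161] yaw 94.92 tilt [ 0.     0.003 -1.   ] shift [-1.214 -0.003 -0.002] turn 0.0001 F [ 2.77  7.49 -0.68]
```

```bash
python3 -m jog '[-0.02,0,0,0,0,0,-0.04,0,0,0,0,0,-0.06,0,0,0,0,0,-0.08,0,0,0,0,0,-0.1,0,0,0,0,0,-0.12,0,0,0,0,0,-0.14,0,0,0,0,0,-0.16,0,0,0,0,0]'
```

```text
time: 14.78
tool_pos: [0.6273, -0.1997, 0.0161]
tool_rot: [-0.001, 0.676, 0.737, 0.001]
contact_force: [1.5, 6.7, 0.0]
gripper_width: 0.235
grasp_force: 3.4
```

```bash
python3 -m jog '[-0.01,0,0,0,0,0,-0.02,0,0,0,0,0,-0.03,0,0,0,0,0,-0.04,0,0,0,0,0,-0.05,0,0,0,0,0]'
```

```text
time: 15.4
tool_pos: [0.6277, -0.2046, 0.0161]
tool_rot: [-0.001, 0.676, 0.737, 0.001]
contact_force: [1.5, 7.5, 0.1]
gripper_width: 0.232
grasp_force: 3.4
```

```bash
python3 -m jog '[-0.01,0,0,0,0,0,-0.02,0,0,0,0,0,-0.03,0,0,0,0,0,-0.04,0,0,0,0,0]'
```

```text
time: 15.9
tool_pos: [0.628, -0.2086, 0.0161]
tool_rot: [-0.001, 0.676, 0.737, 0.001]
contact_force: [0.8, 6.7, -0.2]
gripper_width: 0.236
grasp_force: 3.4
```

```bash
python3 -m jog '[-0.008,0,0,0,0,0,-0.016,0,0,0,0,0,-0.024,0,0,0,0,0,-0.03,0,0,0,0,0]'
```

```text
time: 16.4
tool_pos: [0.6282, -0.2116, 0.0161]
tool_rot: [-0.001, 0.676, 0.737, 0.001]
contact_force: [2.3, 7.2, 1.1]
gripper_width: 0.233
grasp_force: 3.4
```

```bash
python3 -m jog '[-0.008,0,0,0,0,0,-0.016,0,0,0,0,0,-0.024,0,0,0,0,0,-0.03,0,0,0,0,0]'
```

```text
time: 16.9
tool_pos: [0.6285, -0.2146, 0.0161]
tool_rot: [-0.001, 0.676, 0.737, 0.001]
contact_force: [2.2, 6.9, 0.4]
gripper_width: 0.234
grasp_force: 3.4
```

```bash
python3 -m jog '[-0.008,0,0,0,0,0,-0.016,0,0,0,0,0,-0.024,0,0,0,0,0,-0.03,0,0,0,0,0]'
```

```text
time: 17.4
tool_pos: [0.6287, -0.2175, 0.0161]
tool_rot: [-0.001, 0.676, 0.737, 0.001]
contact_force: [1.7, 9.1, 1.6]
gripper_width: 0.232
grasp_force: 4.2
```

```bash
python3 -m jog '[-0.005,0,0,0,0,0,-0.01,0,0,0,0,0,-0.015,0,0,0,0,0,-0.02,0,0,0,0,0]'
```

```text
time: 17.9
tool_pos: [0.6288, -0.2188, 0.0161]
tool_rot: [-0.002, 0.676, 0.737, 0.001]
contact_force: [1.7, 9.1, 1.8]
gripper_width: 0.236
grasp_force: 4.7
```

```bash
python3 -m jog '[-0.005,0,0,0,0,0,-0.01,0,0,0,0,0,-0.015,0,0,0,0,0,-0.015,0,0,0,0,0]'
```

```text
time: 18.4
tool_pos: [0.6289, -0.2201, 0.0161]
tool_rot: [-0.002, 0.676, 0.737, 0.001]
contact_force: [1.3, 9.5, 2.6]
gripper_width: 0.237
grasp_force: 4.9
```

```bash
python3 -m jog '[-0.005,0,0,0,0,0,-0.01,0,0,0,0,0,-0.01,0,0,0,0,0]'
```

```text
time: 18.77
tool_pos: [0.629, -0.2209, 0.0161]
tool_rot: [-0.002, 0.676, 0.737, 0.001]
contact_force: [1.8, 10.4, 2.7]
gripper_width: 0.232
grasp_force: 5.2
```

```bash
python3 -m jog '[-0.005,0,0,0,0,0,-0.01,0,0,0,0,0,-0.015,0,0,0,0,0,-0.015,0,0,0,0,0]'
```

```text
time: 19.27
tool_pos: [0.6291, -0.2222, 0.0161]
tool_rot: [-0.002, 0.676, 0.737, 0.001]
contact_force: [1.1, 11.6, 2.9]
gripper_width: 0.232
grasp_force: 5.5
```

```bash
python3 -m jog '[-0.005,0,0,0,0,0,-0.01,0,0,0,0,0,-0.01,0,0,0,0,0]'
```

```text
time: 19.65
tool_pos: [0.6291, -0.223, 0.0161]
tool_rot: [-0.003, 0.676, 0.737, 0.001]
contact_force: [0.1, 10.5, 2.8]
gripper_width: 0.233
grasp_force: 5.7
```

```bash
python3 -m jog '[-0.005,0,0,0,0,0,-0.01,0,0,0,0,0,-0.01,0,0,0,0,0]'
```

```text
time: 20.02
tool_pos: [0.6293, -0.2248, 0.0161]
tool_rot: [-0.002, 0.676, 0.737, 0.001]
contact_force: [1.6, 9.6, 1.8]
gripper_width: 0.235
grasp_force: 4.5
```

The force dropped from 11.6 to 9.6 N with a small jump, which may be the catch. I'm feeling on for the stop in 0.5 mm steps.

```bash
python3 -m jog '[-0.005,0,0,0,0,0,-0.01,0,0,0,0,0,-0.01,0,0,0,0,0]'
```

```text
time: 20.4
tool_pos: [0.6294, -0.2258, 0.0161]
tool_rot: [-0.002, 0.676, 0.737, 0.001]
contact_force: [0.4, 9.5, 2.1]
gripper_width: 0.239
grasp_force: 4.6
```

```bash
python3 -m jog '[-0.005,0,0,0,0,0,-0.01,0,0,0,0,0,-0.01,0,0,0,0,0]'
```

```text
time: 20.78
tool_pos: [0.6294, -0.2264, 0.0161]
tool_rot: [-0.002, 0.676, 0.737, 0.001]
contact_force: [0.8, 10.8, 2.5]
gripper_width: 0.232
grasp_force: 5.1
```

```bash
python3 -m jog '[-0.005,0,0,0,0,0,-0.01,0,0,0,0,0,-0.01,0,0,0,0,0]'
```

```text
time: 21.15
tool_pos: [0.6294, -0.2264, 0.0161]
tool_rot: [-0.003, 0.676, 0.737, 0.002]
contact_force: [-0.5, 14.1, 4.0]
gripper_width: 0.236
grasp_force: 6.6
```

```bash
python3 -m jog '[-0.005,0,0,0,0,0,-0.01,0,0,0,0,0,-0.01,0,0,0,0,0]'
```

```text
time: 21.52
tool_pos: [0.6294, -0.2264, 0.0161]
tool_rot: [-0.004, 0.676, 0.737, 0.002]
contact_force: [-0.3, 15.1, 5.0]
gripper_width: 0.239
grasp_force: 8.1
```

The position is now frozen while the force climbs, so this is the end stop. The jump came about 3 mm earlier, as a catch would. I'm backing off and looking.

```bash
python3 -m jog '[0.02,0,0,0,0,0,0.05,0,0,0,0,0,0.15,0,0,0,0,0,0.4,0,0,0,0,0,0.7,0,0,0,0,0,0.7,0,-0.4,0,0,0,0.7,0,-1,0,0,0,0.7,0,-1,0,0,0]'
python3 -m jog '[0.3,-0.5,-0.5,0,0,0,0.7,-0.8,-1,0,0,0,1,-1,-1,0,0,0,1,-1,-1,0,0,0]'
python3 -m jog '[0.3,-0.5,0,0,0,0,0.7,-0.8,0,0,0,0,1,-1,0,0,0,0,1,-1,0,0,0,0]'
python3 - <<'E'
from h import *
from plant import manip
f=manip.grab_frame("top"); P=pts(f); hsv=cv2.cvtColor(f["img"],cv2.COLOR_BGR2HSV)
cv2.imwrite("pics/c6.png",cv2.resize(f["img"][160:250,305:425],(800,600),interpolation=cv2.INTER_CUBIC))
e=np.array([.0853,-.9964]); n=np.array([.9964,.0853]); D=np.array([.6172,-.0806])+.225*e
a=(P[...,:2]-D)@e; b=(P[...,:2]-D)@n
y=(cv2.inRange(hsv,(20,120,100),(35,255,255))>0)&(P[...,2]>.025)&(P[...,2]<.06)&(abs(b)<.05)&(a<.15)&(a>-.25)
k,l,st,c=cv2.connectedComponentsWithStats(y.astype(np.uint8))
for i in range(1,k):
    if st[i,4]>30: print(st[i,4],c[i],np.percentile(a[l==i],[2,98]).round(4),b[l==i].mean().round(4))
E
```

```text
time: 22.52
tool_pos: [0.6279, -0.1615, 0.1244]
tool_rot: [0.006, 0.676, 0.737, 0.002]
contact_force: [-0.0, 0.6, 0.1]
gripper_width: 0.234
grasp_force: 0.0
time: 23.02
tool_pos: [0.5146, -0.0678, 0.2181]
tool_rot: [0.001, 0.675, 0.738, 0.001]
contact_force: [-0.2, -0.2, -0.8]
gripper_width: 0.229
grasp_force: 0.0
time: 23.52
tool_pos: [0.4064, 0.0219, 0.2157]
tool_rot: [-0.0, 0.675, 0.738, -0.0]
contact_force: [0.6, -0.5, -0.6]
gripper_width: 0.232
grasp_force: 0.0
159 [421.87421384 196.21383648] [0.059  0.0816] -0.0001
278 [376.12230216 201.63309353] [-0.0729 -0.042 ] -0.0007
```

View pics/c6.png

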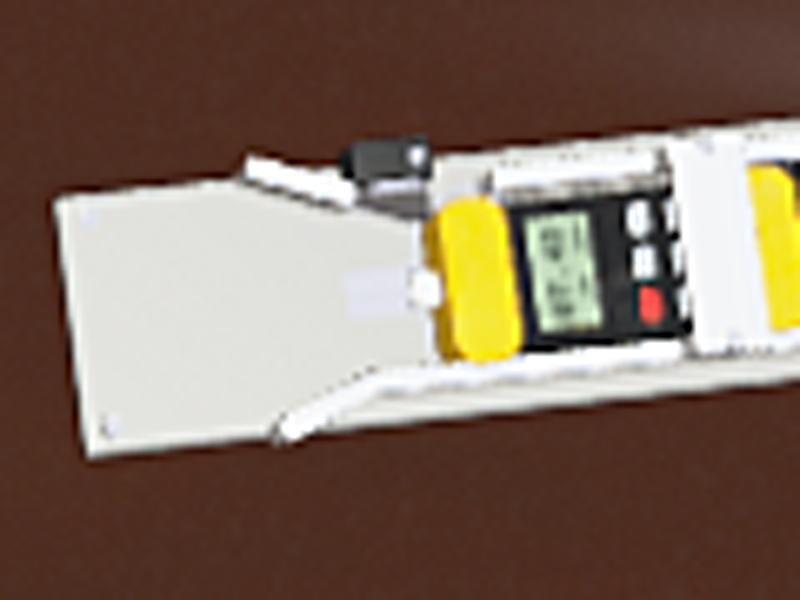

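The tongue is fully out at (400,205), its square back right behind the socket end at (432,215). The meter sits straight with its stub facing out at (425,288), and the robot is clear.

```bash
python3 -c "
from plant import manip
print(manip.job_done())"
```

```text
the job is handed in; nothing more can be done
None
```

The larger meter is in the dock, plain end first and pushed to the stop at about 15 N; the last picture shows the spring catch out behind its socket end. The plunger was not read directly, the bystanders were never approached, and the job was handed in at about 24 s with the robot clear.

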